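# Set the slope rack and lay the culture bottles

### The arm

A 6-joint arm with a two-finger parallel gripper is mounted at the origin on a cart in front of the work surface, level with it; the furniture and walls round the work are solid. World frame = base frame: x ahead of the robot, y to its left, z up, the work surface at z = 0. Lengths are in m, angles in degrees, forces in N, time in s.
With the tool pointing down it reaches from about 0.35 to 0.875 m from the base axis. Payload 4.2 kg.
Tool frame: the origin (TCP) lies between the finger pads; the fingertips stand 17 mm ahead of it and the grasp point (between the pads) lies 2 mm behind it; z points along the fingers, y is the line along which they close (so a half turn about z gives the same grasp; the last joint's range is limited). The gripper opens to 87 mm and grips with 3 to 60 N. Pads are 19 mm wide; open, the fingers measure 117 mm over their backs; the gripper's body (75 mm by 190 mm) begins 51 mm behind the grasp point.
Start: joints at [-51.704, 22.042, 0.453, 0, -68.411, -14.817], TCP at [0.249, -0.573, 0.24] pointing down, gripper open.
Joint ranges: [-179.83, 179.83], [-69.29, 118.12], [-61.27, 80.66], [-181.25, 117.63], [-171.15, -9.14], [-177.46, 177.46]. Speed limits (degrees/s): [159.86, 159.86, 180, 180, 180, 180].

### API

Orientations are given as a 3x3 rotation matrix whose columns are the frame's x, y, z axes.
In Python, from station import r gives the robot as it stands.
- The arm moves only by the tool servo_tool, never from a script. Its argument "targets" is a list of rows, each a list of 5 numbers: the shift along the world's x, y, z in units of 30 mm (1.0 is 30 mm), then the turn about the world's z in rad, then the finger opening in mm, from 0 to 87. In form: [[x, y, z, turn, gripper], ...]. A call has exactly 5 rows; each row is the pose to reach, as a shift and turn from the pose commanded when the call began; what a row does not reach only later rows make up. A row lasts 1/12 s, in which the tool goes at most 41.7 mm and 7.16 degrees, less where a joint would pass 70% of its speed; a pose out of reach is approached as far as the arm can. A call with a gripper value outside its range is refused whole. The fingers move at their own pace and stop on an object; the grip force is fixed at half the most. Time passes only in rows, so rows that repeat a pose let the fingers close, or fill a call up. It gives the time, the measured TCP pose, the force, the opening and the grip force at its end, in the units of the state.
- r.sense(): the state, without advancing time (a new reading comes with each control period).
- r.capture(name): name is "scene" or "top" or "wrist"; returns a dict with "pixels" (480x640x3 uint8, red, green, blue), "fx", "fy", "cx", "cy" (pixels), "world_from_camera" (4x4, takes a point from camera to world coordinates). Camera axes: x right, y down, z forward; pixel columns grow to the right and rows downward; lengths in m; the calibration is good to about 2 mm. A picture is of the moment at which its call begins. There is no depth.
- r.finish_job(): hands the job in; it is judged then, once.
The state is a dict: "time_s": time; "joints": joint angles; "joint_velocities": joint speeds; "effort": joint torques, N m; "tcp_pos": TCP position; "ee_rot": TCP orientation; "wrist_force": force on the tool from outside, world axes, zero at the start; "moment": the same for the moment, N m; "gripper_width": opening from 0.0 (shut) to 1.0 (fully open); "gripper_force": force on a finger pad.
Only numpy, scipy, OpenCV 4.12 (cv2) and the standard library are available. Lean on these libraries where they do the work, as an engineer would, in place of code of your own. Each camera call takes 0.05 s, during which the arm holds its last target. There are 200 camera calls.

### The job

Raise the slope rack's hinged tray by its lift bar until the sprung button of its telescopic prop pops out through the next hole and holds the tray up. Then lay the two flat glass bottles gently in the tray, one in each lane, each flat on a broad side with its foot in the lower half of the lane and its screw cap at the high end. Leave the other things on the bench where they are.

Things in the scene. Friction and masses are not known exactly. Their poses are not given: they have to be found in the camera images.
- slope_rack: Slope rack, fixed: grey base plate 236 x 256 mm; above it a hinged aluminium tray (160 wide, 228 mm long) that lies level at the start, 64 mm up. Origin: on the bench under the rack, x across the tray, y along it: the hinge axis is parallel to x at y = +115 mm, z = 64 mm; the tray's free end, with the lift bar, is at -y and is raised to make a slope.
- lift_bar (a point): middle of the tray's lift bar: round steel bar 10 mm thick, 88 mm long between its arms, 54 mm clear of the tray's end, 282 mm from the hinge axis along the tray and 2 mm above the hinge's level when the tray is level. Frame fixed to the tray: x along the bar, y downhill to the hinge, z square to the tray. Lifting takes about 3 N.
- slope_tray (a joint): tray angle about its hinge, rad: 0 level (start), grows as the bar rises. The button meets the next hole at about 0.31 (bar 87 mm up); it then holds the tray with play, 0.29 to 0.34: blocked above, and settling at the low end when released. Let go before the button is out, the tray falls back level.
- prop_button (a joint): sprung button of the telescopic prop, two square tubes (20 mm outer, 13 mm inner) sloping up along the tray's -x side: 0 m while hidden inside the outer tube (start), 0.007 when popped out through one of the 3 round holes in the tube's face, 4 mm proud. The prop slides out as the tray rises; the button pops out at the first hole it meets and locks both ways.
- button_nose (a point): the nose of that button, an 8 mm steel pin; its -x direction points out of the tube's face.
- lane_near (a point): lane of the tray on the -x side (nearer the robot, by the prop). Point: on the lane's floor, mid-width, at the foot of the upright ledge (16 mm high) across the tray's low end. Frame fixed to the tray: x across, y downhill, z square to the floor. The lane runs from here along -y for 201 mm to the tray's end and is 54 mm wide between two straight ribs 5 mm high.
- lane_far (a point): the same point of the other lane (+x side, away from the robot), 82 mm from the first; same frame and sizes.
- flat_bottle_1: one of two alike flat-sided culture bottles of pale green glass, lying: glass body 42 wide (x) x 80 long (y) x 26 mm thick (z), neck and ribbed 24 mm metal screw cap at its -y end, 112 mm in all, about 140 g. Origin: middle of the glass body's underside at the start; z up. Grip it across the 42 mm width, fingertips 8 mm or more above the underside so that they clear the tray's ribs.
- flat_bottle_2: the second of two alike flat-sided culture bottles of pale green glass, lying: glass body 42 wide (x) x 80 long (y) x 26 mm thick (z), neck and ribbed 24 mm metal screw cap at its -y end, 112 mm in all, about 140 g. Origin: middle of the glass body's underside at the start; z up. Grip it across the 42 mm width, fingertips 8 mm or more above the underside so that they clear the tray's ribs.
- flat_bottle_1_cap (a point): middle of the cap's end face of flat bottle 1, 13 mm above its underside, 72 mm from the middle of the glass body.
- flat_bottle_1_foot (a point): middle of the foot (the end away from the cap) of flat bottle 1, 13 mm above its underside, 40 mm from the middle of the glass body.
- flat_bottle_2_cap (a point): middle of the cap's end face of flat bottle 2, 13 mm above its underside, 72 mm from the middle of the glass body.
- flat_bottle_2_foot (a point): middle of the foot (the end away from the cap) of flat bottle 2, 13 mm above its underside, 40 mm from the middle of the glass body.
- marker: bystander: blue and white marker pen 135 mm long, lying. Origin: middle of its underside.
- timer: bystander: flat bench timer 58 x 66 x 16 mm. Origin: middle of its underside.
- forceps: bystander: steel forceps 135 mm long, lying. Origin: about the middle of their underside.
- dish_low: bystander: petri dish, 64 mm across, 15 mm high. Origin: middle of its underside.
- dish_top: bystander: an equal petri dish stacked on the first. Origin: middle of its underside.
- dropper: bystander: small amber dropper bottle, 33 mm across, 102 mm tall, standing. Origin: middle of its underside.
There are look-alikes about, which are no part of the job. What is shaped like the flat_bottle_2 but red or yellow is not meant.

How it is judged (in metres and radians):
On the way, in this order (a step that is already met when the one before it is completed fails the run):
1. the tray is raised and the button has popped out through the next hole (value of joint prop_button above 0.005 m and value of joint slope_tray between 0.26 and 0.36 rad), for 0.2 s.
2. with the tray held up, a bottle lies in a lane, cap at the high end (all of step 1 and ((x of flat_bottle_1_foot in the frame of lane_near between -0.01 and 0.01 m and x of flat_bottle_1_cap in the frame of lane_near between -0.012 and 0.012 m and y of flat_bottle_1_foot in the frame of lane_near between -0.09 and 0.004 m and y of flat_bottle_1_cap in the frame of lane_near between -0.2 and -0.1 m and z of flat_bottle_1_foot in the frame of lane_near between 0.009 and 0.017 m and z of flat_bottle_1_cap in the frame of lane_near between 0.009 and 0.017 m and angle between the z axis of flat_bottle_1 and the z axis of lane_near, either way round below 0.08 rad) or (x of flat_bottle_1_foot in the frame of lane_far between -0.01 and 0.01 m and x of flat_bottle_1_cap in the frame of lane_far between -0.012 and 0.012 m and y of flat_bottle_1_foot in the frame of lane_far between -0.09 and 0.004 m and y of flat_bottle_1_cap in the frame of lane_far between -0.2 and -0.1 m and z of flat_bottle_1_foot in the frame of lane_far between 0.009 and 0.017 m and z of flat_bottle_1_cap in the frame of lane_far between 0.009 and 0.017 m and angle between the z axis of flat_bottle_1 and the z axis of lane_far, either way round below 0.08 rad) or (x of flat_bottle_2_foot in the frame of lane_near between -0.01 and 0.01 m and x of flat_bottle_2_cap in the frame of lane_near between -0.012 and 0.012 m and y of flat_bottle_2_foot in the frame of lane_near between -0.09 and 0.004 m and y of flat_bottle_2_cap in the frame of lane_near between -0.2 and -0.1 m and z of flat_bottle_2_foot in the frame of lane_near between 0.009 and 0.017 m and z of flat_bottle_2_cap in the frame of lane_near between 0.009 and 0.017 m and angle between the z axis of flat_bottle_2 and the z axis of lane_near, either way round below 0.08 rad) or (x of flat_bottle_2_foot in the frame of lane_far between -0.01 and 0.01 m and x of flat_bottle_2_cap in the frame of lane_far between -0.012 and 0.012 m and y of flat_bottle_2_foot in the frame of lane_far between -0.09 and 0.004 m and y of flat_bottle_2_cap in the frame of lane_far between -0.2 and -0.1 m and z of flat_bottle_2_foot in the frame of lane_far between 0.009 and 0.017 m and z of flat_bottle_2_cap in the frame of lane_far between 0.009 and 0.017 m and angle between the z axis of flat_bottle_2 and the z axis of lane_far, either way round below 0.08 rad))), for 0.2 s.
At the end, for the whole second after the job is handed in: The button is out (over 5 mm) with the tray at 0.26 to 0.36 rad; one bottle lies at rest in each lane: within 10 mm of its middle line (cap 12 mm), flat within 0.08 rad and 4 mm, foot within 90 mm of the ledge, cap up-slope and inside the tray's end (all of step 1 and (((x of flat_bottle_1_foot in the frame of lane_near between -0.01 and 0.01 m and x of flat_bottle_1_cap in the frame of lane_near between -0.012 and 0.012 m and y of flat_bottle_1_foot in the frame of lane_near between -0.09 and 0.004 m and y of flat_bottle_1_cap in the frame of lane_near between -0.2 and -0.1 m and z of flat_bottle_1_foot in the frame of lane_near between 0.009 and 0.017 m and z of flat_bottle_1_cap in the frame of lane_near between 0.009 and 0.017 m and angle between the z axis of flat_bottle_1 and the z axis of lane_near, either way round below 0.08 rad) and (x of flat_bottle_2_foot in the frame of lane_far between -0.01 and 0.01 m and x of flat_bottle_2_cap in the frame of lane_far between -0.012 and 0.012 m and y of flat_bottle_2_foot in the frame of lane_far between -0.09 and 0.004 m and y of flat_bottle_2_cap in the frame of lane_far between -0.2 and -0.1 m and z of flat_bottle_2_foot in the frame of lane_far between 0.009 and 0.017 m and z of flat_bottle_2_cap in the frame of lane_far between 0.009 and 0.017 m and angle between the z axis of flat_bottle_2 and the z axis of lane_far, either way round below 0.08 rad)) or ((x of flat_bottle_1_foot in the frame of lane_far between -0.01 and 0.01 m and x of flat_bottle_1_cap in the frame of lane_far between -0.012 and 0.012 m and y of flat_bottle_1_foot in the frame of lane_far between -0.09 and 0.004 m and y of flat_bottle_1_cap in the frame of lane_far between -0.2 and -0.1 m and z of flat_bottle_1_foot in the frame of lane_far between 0.009 and 0.017 m and z of flat_bottle_1_cap in the frame of lane_far between 0.009 and 0.017 m and angle between the z axis of flat_bottle_1 and the z axis of lane_far, either way round below 0.08 rad) and (x of flat_bottle_2_foot in the frame of lane_near between -0.01 and 0.01 m and x of flat_bottle_2_cap in the frame of lane_near between -0.012 and 0.012 m and y of flat_bottle_2_foot in the frame of lane_near between -0.09 and 0.004 m and y of flat_bottle_2_cap in the frame of lane_near between -0.2 and -0.1 m and z of flat_bottle_2_foot in the frame of lane_near between 0.009 and 0.017 m and z of flat_bottle_2_cap in the frame of lane_near between 0.009 and 0.017 m and angle between the z axis of flat_bottle_2 and the z axis of lane_near, either way round below 0.08 rad))) and linear speed of each of flat_bottle_1, flat_bottle_2 below 0.02 m/s); the robot touches nothing.
It fails at once if a bystander is moved by more than 30 mm (distance of any of marker, timer, forceps, dish_low, dish_top, dropper from where it was at the start of the episode above 0.03 m).
It fails at once if a bottle falls: faster than 0.8 m/s with no finger on it (a drop of over 30 mm) ((linear speed of flat_bottle_1 above 0.8 m/s and contact force between flat_bottle_1 and the fingers below 0.1 N) or (linear speed of flat_bottle_2 above 0.8 m/s and contact force between flat_bottle_2 and the fingers below 0.1 N)).
It fails at once if a bottle is pressed or slammed onto the tray with over 40 N (contact force between any of flat_bottle_1, flat_bottle_2 and slope_tray above 40 N).
It also fails if it takes over 72 s, if anything falls off the work surface, if the arm or the gripper's body presses on something with over 40 N, if the wrist force passes 120 N, or if a joint passes its speed limit or range.

## Working session

There is one attempt and no reset: what is moved stays moved. The work goes in short steps, Python scripts to look and compute and a tool call to move; the robot and the scene stay as the last step left them, time stands still between calls to the robot, and variables do not carry over. Pictures are saved under pics/ and viewed, at most 13 in all, crops included, and the job is handed in when it is done.

Besides the shell and the picture viewer there is one more tool, called after ">>>" as name([rows], argument=value, ...), one row to a line, values as JSON. servo_tool: Moves the arm, as the interface text tells. Its arguments: {"type":"object","properties":{"targets":{"type":"array","items":{"type":"array","items":{"type":"number"}}}},"required":["targets"]}

```bash
mkdir -p pics; ls
cat > h.py <<'E'
import numpy as np, cv2
from station import r
def cap(n,f=None):
    c=r.capture(n)
    if f: cv2.imwrite('pics/'+f,c['pixels'][:,:,::-1])
    return c
def ray(c,u,v):
    T=np.array(c['world_from_camera']); d=T[:3,:3]@np.array([(u-c['cx'])/c['fx'],(v-c['cy'])/c['fy'],1]); return T[:3,3],d
def onz(c,u,v,z):
    o,d=ray(c,u,v); return o+d*(z-o[2])/d[2]
def proj(c,p):
    T=np.array(c['world_from_camera']); q=T[:3,:3].T@(np.array(p)-T[:3,3]); return np.array([c['fx']*q[0]/q[2]+c['cx'],c['fy']*q[1]/q[2]+c['cy']])
def tri(a,b):
    (o1,d1),(o2,d2)=ray(*a),ray(*b); s=np.linalg.lstsq(np.c_[d1,-d2],o2-o1,rcond=None)[0]
    p,q=o1+s[0]*d1,o2+s[1]*d2; return (p+q)/2,np.linalg.norm(p-q)
E
python3 - <<'E'
from h import *
import pickle
d={n:cap(n,n+'0.png') for n in('top','scene')}
pickle.dump(d,open('d0.pkl','wb'))
for n in d: print(n,np.round(d[n]['world_from_camera'],3).tolist(),d[n]['fx'])
print(r.sense())
E
```

```text
pics
top [[0.019, -0.985, 0.174, 0.245], [-1.0, -0.022, -0.019, 0.047], [0.023, -0.173, -0.985, 1.616], [0.0, 0.0, 0.0, 1.0]] 610.1684422391266
scene [[-0.619, -0.592, 0.517, -0.235], [-0.785, 0.481, -0.39, 0.602], [-0.018, -0.647, -0.762, 1.161], [0.0, 0.0, 0.0, 1.0]] 611.8638728210818
{'time_s': 0.1, 'joints': array([-5.17038942e+01,  2.20884366e+01,  3.89310910e-01, -2.45811639e-02,
       -6.84102867e+01, -1.48166370e+01]), 'joint_velocities': array([-0.01238093, -0.02410851,  0.24612067,  0.14869042, -0.07243944,
       -0.04731515]), 'effort': array([-2.65795825e-04, -3.91689062e+01,  1.87934965e+01,  4.23184857e+00,
        1.34784277e-02, -8.88950558e-05]), 'tcp_pos': array([ 0.24883965, -0.57279935,  0.23856056]), 'ee_rot': array([[-9.17265893e-01, -3.98274434e-01, -8.70329499e-04],
       [-3.98275371e-01,  9.17264237e-01,  1.74589150e-03],
       [ 1.02978177e-04,  1.94807753e-03, -9.99998097e-01]]), 'wrist_force': array([ 0.85882283, -0.61521164, -0.05850668]), 'moment': array([ 0.01518374, -0.04381656,  0.06766264]), 'gripper_force': 0.0, 'gripper_width': 0.9998481309178845}
```

View pics/top0.png

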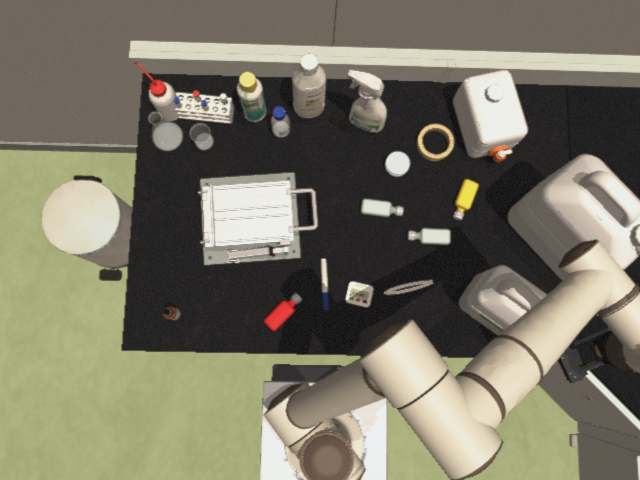

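View pics/scene0.png

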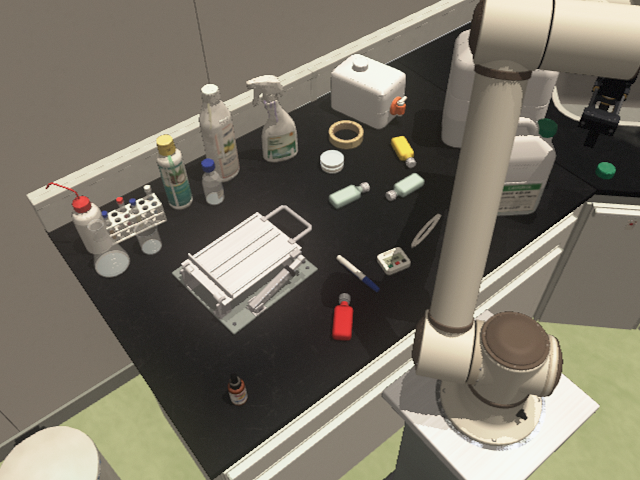

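Top view: the rack has its tray at (250,215) and its bar at (313,210), with the hinge on the left (+y). There are four candidates for the flat bottles:
- pale green at (378,208), cap on the right
- pale green at (434,236), cap on the left
- red at (284,313), a decoy
- yellow at (466,195), a decoy

I choose the two pale green ones. Next I measure them and check with one close crop.

```bash
cat > m1.py <<'E'
from h import *
import pickle
d=pickle.load(open('d0.pkl','rb'))
def body(c,roi):
    p=c['pixels'].astype(int); m=((p[:,:,1]-p[:,:,0]>12)&(p[:,:,1]>90)).astype(np.uint8)
    z=np.zeros_like(m); x0,y0,x1,y1=roi; z[y0:y1,x0:x1]=m[y0:y1,x0:x1]
    cs,_=cv2.findContours(z,0,1); k=max(cs,key=cv2.contourArea); return cv2.minAreaRect(k),cv2.boundingRect(k),cv2.contourArea(k)
if __name__=='__main__':
    for n,roi in(('top',(350,190,410,225)),('top',(405,222,460,250)),('scene',(320,175,378,215)),('scene',(378,170,432,205))):
        c=d[n]; rc,bb,a=body(c,roi); P=np.array([onz(c,*q,.026 if n=='top' else .02) for q in cv2.boxPoints(rc)])
        e=np.linalg.norm(np.diff(P[:3],axis=0),axis=1); print(n,np.round(rc[0]),bb,'centre',np.round(P.mean(0),3),'edges',np.round(e,3))
    c=d['top']
    for nm,u,v,z in(('cap1',402,211,.013),('cap2',409,236,.013),('bar_mid',316,210,.066),('bar_a',315,191,.066),('bar_b',317,229,.066),('marker',325,284,.01),('forceps',408,287,.01),('timer',359,294,.016),('dish',397,163,.03)):
        print(nm,np.round(onz(c,u,v,z),3))
    T=d['top']['pixels']; S=d['scene']['pixels']
    a=cv2.resize(T[170:270,190:460],None,fx=2.9,fy=2.9,interpolation=3); b=cv2.resize(S[150:250,240:440],(783,290),interpolation=3)
    cv2.imwrite('pics/crop0.png',np.vstack([a[:,:783],b])[:,:,::-1])
E
python3 m1.py
```

```text
Traceback (most recent call last):
  File "m1.py", line 10, in <module>
    c=d[n]; rc,bb,a=body(c,roi); P=np.array([onz(c,*q,.026 if n=='top' else .02) for q in cv2.boxPoints(rc)])
                    ~~~~^^^^^^^
  File "m1.py", line 7, in body
    cs,_=cv2.findContours(z,0,1); k=max(cs,key=cv2.contourArea); return cv2.minAreaRect(k),cv2.boundingRect(k),cv2.contourArea(k)
                                    ~~~^^^^^^^^^^^^^^^^^^^^^^^^
ValueError: max() iterable argument is empty
```

```bash
python3 -c "
import pickle;d=pickle.load(open('d0.pkl','rb'))
p=d['top']['pixels'];print(p[208,360:408:4].tolist(),p[236,406:454:4].tolist());print(d['scene']['pixels'][194,330:370:5].tolist())"
sed -i "s/m=((p\[:,:,1\].*/m=((p[:,:,1]-p[:,:,0]>5)\&(p[:,:,1]>100)).astype(np.uint8)/" m1.py; python3 m1.py
```

```text
[[47, 44, 45], [220, 223, 214], [223, 226, 217], [222, 226, 216], [222, 227, 216], [223, 227, 216], [222, 227, 216], [219, 224, 209], [165, 174, 154], [155, 147, 141], [217, 205, 193], [56, 51, 51]] [[28, 26, 28], [183, 174, 166], [190, 183, 173], [156, 164, 148], [177, 185, 166], [223, 226, 217], [224, 225, 216], [223, 227, 217], [223, 225, 215], [222, 226, 215], [220, 225, 214], [109, 113, 105]]
[[103, 108, 95], [222, 231, 211], [219, 227, 206], [220, 228, 209], [221, 229, 210], [206, 219, 194], [87, 91, 82], [37, 35, 31]]
top [378. 207.] (361, 199, 34, 18) centre [ 0.608 -0.132  0.026] edges [0.041 0.089]
top [434. 236.] (417, 228, 34, 16) centre [ 0.535 -0.281  0.026] edges [0.088 0.041]
scene [346. 195.] (329, 185, 33, 22) centre [ 0.607 -0.13   0.02 ] edges [0.093 0.051]
scene [409. 184.] (395, 173, 29, 22) centre [ 0.534 -0.282  0.02 ] edges [0.092 0.051]
cap1 [ 0.603 -0.199  0.013]
cap2 [ 0.535 -0.218  0.013]
bar_mid [0.588 0.033 0.066]
bar_a [0.639 0.037 0.066]
bar_b [0.538 0.03  0.066]
marker [0.402 0.005 0.01 ]
forceps [ 0.398 -0.215  0.01 ]
timer [ 0.377 -0.085  0.016]
dish [ 0.732 -0.183  0.03 ]
```

View pics/crop0.png

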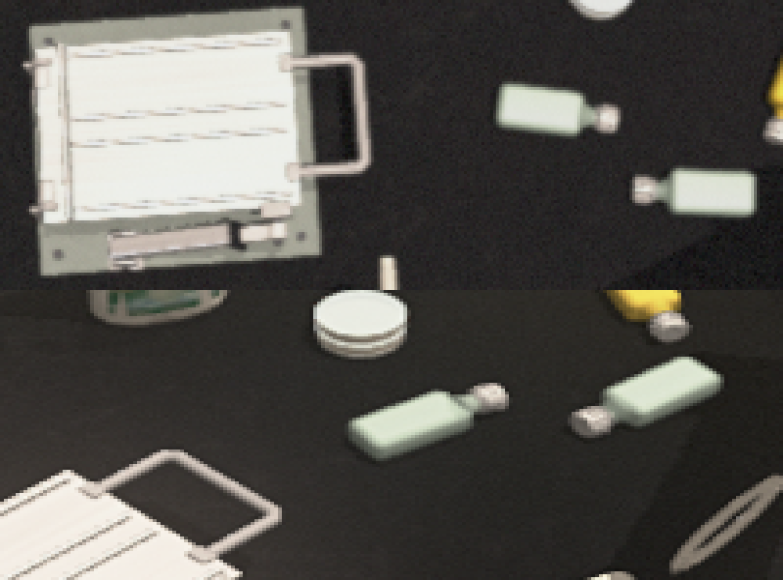

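The close crop shows both pale green bottles, each lying with a metal cap. Bottle A is at (0.608,-0.132) with its cap at -y. Bottle B is at (0.535,-0.281) with its cap at +y. The bar middle is at about (0.588,0.035). I lift first to clear the jug, then traverse to above the bar.

>>> servo_tool([
  [0,0,1.3,0,30],
  [0,0,2.6,0,30],
  [0,0,3.9,0,30],
  [0,0,5,0,30],
  [0,0,5,0,30],
])

```text
time_s: 0.52
tcp_pos: [0.2493, -0.5753, 0.398]
ee_rot: [[-0.917, -0.398, 0.006], [-0.398, 0.917, -0.013], [-0.0, -0.015, -1.0]]
wrist_force: [-0.5, 0.3, 1.8]
gripper_width: 0.705
gripper_force: 0.0
```

>>> servo_tool([
  [0.5,1,0,-0.02,30],
  [1.1,2,0,-0.04,30],
  [1.7,3,0,-0.06,30],
  [2.3,4,0,-0.07,30],
  [2.8,5.1,0,-0.08,30],
])

```text
time_s: 0.93
tcp_pos: [0.3337, -0.4188, 0.3884]
ee_rot: [[-0.946, -0.323, -0.001], [-0.323, 0.946, 0.001], [0.001, 0.001, -1.0]]
wrist_force: [1.1, 0.2, 0.1]
gripper_width: 0.374
gripper_force: 0.0
```

>>> servo_tool([
  [0.5,1,0,-0.02,30],
  [1.1,2,0,-0.04,30],
  [1.7,3,0,-0.06,30],
  [2.3,4,0,-0.07,30],
  [2.8,5.1,0,-0.08,30],
])

```text
time_s: 1.35
tcp_pos: [0.4176, -0.2657, 0.3887]
ee_rot: [[-0.969, -0.246, -0.001], [-0.246, 0.969, 0.0], [0.001, 0.001, -1.0]]
wrist_force: [0.2, -0.2, 0.1]
gripper_width: 0.344
gripper_force: 0.0
```

>>> servo_tool([
  [0.5,1,0,-0.02,30],
  [1.1,2,0,-0.04,30],
  [1.7,3,0,-0.06,30],
  [2.3,4,0,-0.07,30],
  [2.8,5.1,0,-0.08,30],
])

```text
time_s: 1.77
tcp_pos: [0.5016, -0.1126, 0.3888]
ee_rot: [[-0.986, -0.168, -0.001], [-0.168, 0.986, 0.0], [0.001, 0.0, -1.0]]
wrist_force: [0.6, -1.0, -0.2]
gripper_width: 0.344
gripper_force: 0.0
```

>>> servo_tool([
  [0.5,1,-1,-0.02,30],
  [1.1,2,-2,-0.04,30],
  [1.7,3,-3,-0.06,30],
  [2.3,4,-4,-0.07,30],
  [2.8,5.1,-5,-0.08,30],
])

```text
time_s: 2.18
tcp_pos: [0.5778, 0.025, 0.2517]
ee_rot: [[-0.996, -0.089, -0.001], [-0.089, 0.996, -0.0], [0.001, 0.0, -1.0]]
wrist_force: [0.6, 0.3, 0.6]
gripper_width: 0.341
gripper_force: 0.0
```

Run:
```python
from h import *
import pickle
c=cap('wrist','w1.png'); pickle.dump(c,open('w1.pkl','wb'))
print(np.round(c['world_from_camera'],3).tolist(),c['fx'],r.sense()['tcp_pos'],r.sense()['joints'])
# base plate in top
d=pickle.load(open('d0.pkl','rb'))['top']
```

```text
[[-0.088, 0.961, 0.263, 0.506], [0.996, 0.085, 0.024, 0.019], [0.001, 0.265, -0.964, 0.397], [0.0, 0.0, 0.0, 1.0]] 411.019315240366 [0.57737767 0.02896348 0.24463652] [  18.81211033   17.55668974   -5.40272035   -0.22068386  -67.56977414
 -103.51141682]
```

View pics/w1.png

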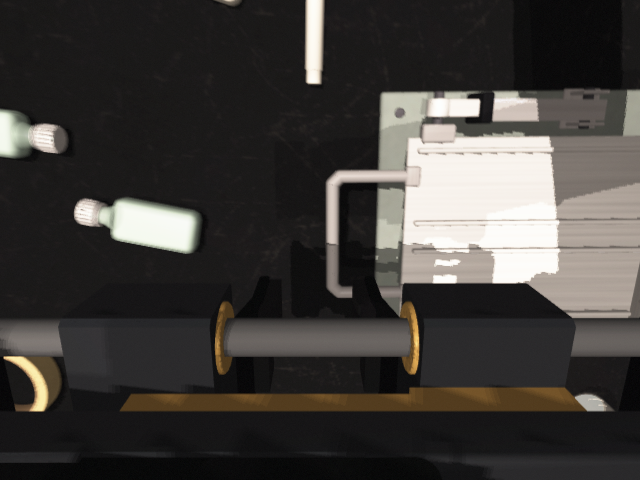

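The wrist view shows the bar as a vertical line at u≈332 from v≈177 to 291, its arms running right to the tray end at u≈405, and both green bottles on the left. I convert these to world points.

Run:
```python
from h import *
import pickle
c=pickle.load(open('w1.pkl','rb'))
p=c['pixels'].astype(int)
for v in (195,215,235,255,275):
    g=p[v,315:350].mean(1); i=np.where(g>g.max()*0.5+10)[0]; u=315+g[i]@i/g[i].sum()
    print(v,round(u,1),i.min()+315,i.max()+315,np.round(onz(c,u,v,.068),4))
for nm,u,v,z in(('cornerA',328,172,.066),('cornerB',328,297,.066),('armA',380,176.5,.066),('armB',365,291.5,.066),('trayNear',405,137,.064),('rib0a',415,152,.068),('rib0b',550,150,.068),('rib1a',415,223,.068),('rib1b',550,222,.068),('rib2a',415,251.5,.068),('rib2b',555,249,.068),('base',382,93,.003)):
    print(nm,np.round(onz(c,u,v,z),4))
import m1
for roi in((0,90,30,180),(105,185,215,265)):
    rc,bb,a=m1.body(c,roi); P=np.array([onz(c,*q,.022) for q in cv2.boxPoints(rc)])
    e=P[1]-P[0],P[2]-P[1]; print(rc[0],P.mean(0).round(4),[np.linalg.norm(q).round(3) for q in e],[np.degrees(np.arctan2(q[1],q[0])).round(1) for q in e])
print('caps',onz(c,76,212,.013).round(4),onz(c,67,139,.013).round(4))
```

```text
195 331.6 326 337 [0.5601 0.0357 0.068 ]
215 331.9 327 337 [0.5765 0.0375 0.068 ]
235 331.9 327 337 [0.5933 0.0392 0.068 ]
255 331.9 327 337 [0.6106 0.0409 0.068 ]
275 331.9 327 337 [0.6284 0.0427 0.068 ]
cornerA [0.5422 0.0311 0.066 ]
cornerB [0.6497 0.0414 0.066 ]
armA [0.5421 0.073  0.066 ]
armB [0.6418 0.0728 0.066 ]
trayNear [0.5098 0.0889 0.064 ]
rib0a [0.5204 0.0976 0.068 ]
rib0b [0.5096 0.2029 0.068 ]
rib1a [0.5772 0.1062 0.068 ]
rib1b [0.5665 0.2167 0.068 ]
rib2a [0.6015 0.11   0.068 ]
rib2b [0.589  0.2263 0.068 ]
base [0.4738 0.0754 0.003 ]
(14.5, 133.0) [ 0.5376 -0.2467  0.022 ] [np.float64(0.025), np.float64(0.04)] [np.float64(95.1), np.float64(-5.4)]
(149.94577026367188, 224.681884765625) [ 0.6109 -0.1287  0.022 ] [np.float64(0.042), np.float64(0.085)] [np.float64(167.1), np.float64(83.8)]
caps [ 0.6068 -0.2024  0.013 ] [ 0.5392 -0.206   0.013 ]
```

Rack yaw is 5.8°, arm spacing is 99 mm (given: 98) and lane width is 57 mm over the ribs, all consistent. Bar middle is (0.595,0.039,0.066). I descend with the fingers either side of the bar.

>>> servo_tool([
  [0.35,0,-1,0.01,30],
  [0.35,0,-2,0.01,30],
  [0.35,0,-3,0.01,30],
  [0.35,0,-4,0.01,30],
  [0.35,0,-4,0.01,30],
])

```text
time_s: 2.65
tcp_pos: [0.5834, 0.0229, 0.1266]
ee_rot: [[-0.995, -0.098, -0.014], [-0.098, 0.995, -0.002], [0.014, -0.001, -1.0]]
wrist_force: [-0.8, 0.2, -0.6]
gripper_width: 0.345
gripper_force: 0.0
```

>>> servo_tool([
  [0,0,-0.5,0,30],
  [0,0,-1,0,30],
  [0,0,-1.5,0,30],
  [0,0,-1.9,0,30],
  [0,0,-1.9,0,30],
])

```text
time_s: 3.07
tcp_pos: [0.5896, 0.0239, 0.0865]
ee_rot: [[-0.994, -0.105, 0.003], [-0.105, 0.994, -0.002], [-0.003, -0.003, -1.0]]
wrist_force: [-16.9, 2.1, 43.5]
gripper_width: 0.343
gripper_force: 20.8
```

Run:
```python
from h import *
c=cap('wrist','w2.png'); s=r.sense(); print(s['tcp_pos'],s['ee_rot'][:,1],s['wrist_force'],s['gripper_width'])
```

```text
[0.58955809 0.02388927 0.08666262] [-0.10429509  0.99454428 -0.00205411] [-16.06568388   1.94029166  40.88720035] 0.3466987828894908
```

View pics/w2.png

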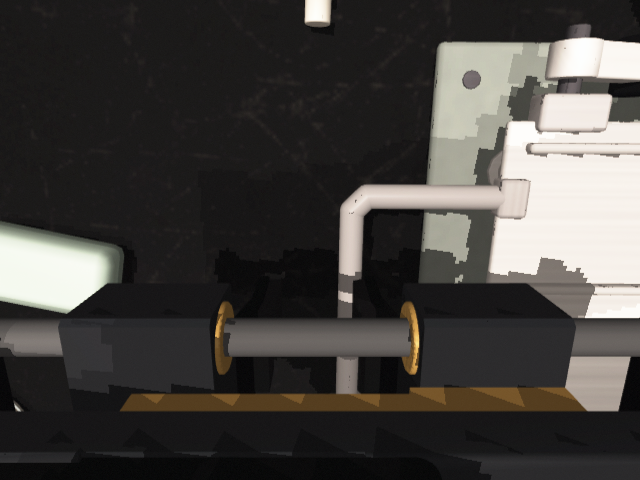

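The right-hand finger is pressing on the bar: u≈347 against the finger gap centre at ≈318. TCP y is 15 mm short of the target, so I back up, correct and retry.

>>> servo_tool([
  [0,0,0.5,0,30],
  [0,0,1,0,30],
  [0,0,1.5,0,30],
  [0.1,0.2,1.5,0,30],
  [0.2,0.5,1.5,0,30],
])

```text
time_s: 3.53
tcp_pos: [0.5952, 0.0389, 0.1237]
ee_rot: [[-0.995, -0.099, 0.004], [-0.099, 0.995, 0.001], [-0.004, 0.001, -1.0]]
wrist_force: [-0.4, 0.7, -0.4]
gripper_width: 0.343
gripper_force: 0.0
```

>>> servo_tool([
  [0,0,0,0,30],
  [0,0,0,0,30],
  [0,0,0,0,30],
  [0,0,0,0,30],
  [0,0,0,0,30],
])

```text
time_s: 3.95
tcp_pos: [0.5938, 0.0385, 0.121]
ee_rot: [[-0.995, -0.1, -0.001], [-0.1, 0.995, -0.0], [0.001, -0.0, -1.0]]
wrist_force: [-0.3, -0.7, 1.1]
gripper_width: 0.343
gripper_force: 0.0
```

>>> servo_tool([
  [0,0,-0.4,0,30],
  [0,0,-0.8,0,30],
  [0,0,-1.2,0,30],
  [0,0,-1.6,0,30],
  [0,0,-1.9,0,30],
])

```text
time_s: 4.37
tcp_pos: [0.5936, 0.0383, 0.0634]
ee_rot: [[-0.995, -0.099, -0.002], [-0.099, 0.995, -0.0], [0.002, -0.0, -1.0]]
wrist_force: [0.2, -0.3, -0.2]
gripper_width: 0.346
gripper_force: 0.0
```

>>> servo_tool([
  [0,0,0,0,30],
  [0,0,0,0,0],
  [0,0,0,0,0],
  [0,0,0,0,0],
  [0,0,0,0,0],
])

```text
time_s: 4.78
tcp_pos: [0.5946, 0.0388, 0.0654]
ee_rot: [[-0.995, -0.1, 0.001], [-0.1, 0.995, 0.0], [-0.001, 0.0, -1.0]]
wrist_force: [-0.1, -0.4, -0.2]
gripper_width: 0.123
gripper_force: 0.0
```

>>> servo_tool([
  [0,0,0,0,0],
  [0,0.01,0.3,0,0],
  [0,0.03,0.75,0,0],
  [0,0.07,1.1,0,0],
  [0,0.12,1.5,0,0],
])

```text
time_s: 5.2
tcp_pos: [0.5942, 0.0423, 0.1102]
ee_rot: [[-0.995, -0.099, 0.0], [-0.099, 0.995, 0.0], [-0.0, 0.0, -1.0]]
wrist_force: [2.3, 0.4, -5.0]
gripper_width: 0.104
gripper_force: 30.0
```

>>> servo_tool([
  [0,0.07,0.35,0,0],
  [0,0.15,0.73,0,0],
  [-0.01,0.23,1.05,0,0],
  [-0.02,0.3,1.28,0,0],
  [-0.02,0.35,1.42,0,0],
])

```text
time_s: 5.62
tcp_pos: [0.5932, 0.0528, 0.1533]
ee_rot: [[-0.995, -0.1, -0.0], [-0.1, 0.995, -0.0], [0.0, -0.0, -1.0]]
wrist_force: [0.8, -1.9, -2.7]
gripper_width: 0.104
gripper_force: 30.0
```

>>> servo_tool([
  [0,0.01,0.05,0,0],
  [0,0.02,0.08,0,0],
  [0,0.02,0.08,0,0],
  [0,0.02,0.08,0,0],
  [0,0.02,0.08,0,0],
])

```text
time_s: 6.03
tcp_pos: [0.5932, 0.0531, 0.1542]
ee_rot: [[-0.995, -0.099, -0.001], [-0.099, 0.995, -0.001], [0.001, -0.0, -1.0]]
wrist_force: [0.6, -3.2, -2.4]
gripper_width: 0.099
gripper_force: 30.0
```

Run:
```python
from h import *
import pickle
c=cap('wrist'); t=cap('scene'); pickle.dump((c,t),open('w3.pkl','wb'))
a=cv2.resize(t['pixels'][190:340,160:340],(600,500),interpolation=3); cv2.imwrite('pics/s3.png',a[:,:,::-1])
s=r.sense(); print(s['tcp_pos'],s['wrist_force'],s['gripper_width'],s['gripper_force'])
```

```text
[0.59322511 0.05305504 0.15423732] [-0.45644836 -3.42975356 -2.07837411] 0.10234127184887738 30.00212162733078
```

View pics/s3.png

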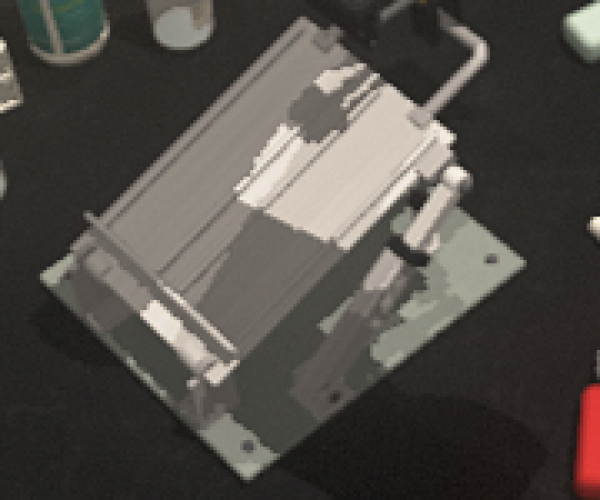

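The tray is up about 89 mm at the bar (≈0.32 rad); the button itself can't be seen at this resolution. I test the lock by lowering slightly while still holding the bar.

>>> servo_tool([
  [0,-0.03,-0.1,0,0],
  [0,-0.06,-0.2,0,0],
  [0,-0.08,-0.3,0,0],
  [0,-0.11,-0.4,0,0],
  [0,-0.11,-0.4,0,0],
])

```text
time_s: 6.55
tcp_pos: [0.5936, 0.0497, 0.1435]
ee_rot: [[-0.995, -0.1, 0.0], [-0.1, 0.995, -0.001], [-0.0, -0.001, -1.0]]
wrist_force: [-3.1, -3.1, 6.2]
gripper_width: 0.102
gripper_force: 30.0
```

The wrist force flipped to +6 N upward, so the prop is carrying the tray and the button is locked at about 0.29. I release, rise, then move over bottle B, turning once J1 has swung across.

>>> servo_tool([
  [0,0,0,0,32],
  [0,0,0,0,32],
  [0,0,0,0,32],
  [0,0,0.6,0,32],
  [0,0,1.3,0,32],
])

```text
time_s: 6.97
tcp_pos: [0.5926, 0.0504, 0.18]
ee_rot: [[-0.995, -0.1, -0.004], [-0.1, 0.995, -0.0], [0.004, 0.0, -1.0]]
wrist_force: [0.8, -0.5, 0.8]
gripper_width: 0.343
gripper_force: 0.0
```

>>> servo_tool([
  [0,0,1,0,32],
  [0,-0.8,2,0,40],
  [-0.3,-2,2,0,60],
  [-0.6,-3.2,2,0,62],
  [-0.8,-4.4,2,0,62],
])

```text
time_s: 7.38
tcp_pos: [0.5693, -0.0822, 0.2422]
ee_rot: [[-0.995, -0.101, 0.002], [-0.101, 0.995, 0.001], [-0.002, 0.001, -1.0]]
wrist_force: [-0.2, 0.4, 0.6]
gripper_width: 0.588
gripper_force: 0.0
```

>>> servo_tool([
  [-0.2,-1.2,0,-0.1,62],
  [-0.4,-2.4,0,-0.2,62],
  [-0.6,-3.6,0,-0.32,62],
  [-0.8,-4.8,0,-0.44,62],
  [-1.1,-6.2,0,-0.56,62],
])

```text
time_s: 7.8
tcp_pos: [0.5372, -0.2674, 0.2415]
ee_rot: [[-0.894, 0.448, 0.001], [0.448, 0.894, 0.001], [-0.001, 0.001, -1.0]]
wrist_force: [0.6, 0.4, -0.1]
gripper_width: 0.709
gripper_force: 0.0
```

>>> servo_tool([
  [0,0,0,-0.12,62],
  [0,0,0,-0.24,62],
  [0,0,0,-0.36,62],
  [0,0,0,-0.48,62],
  [0,0,0,-0.6,62],
])

```text
time_s: 8.22
tcp_pos: [0.5372, -0.2665, 0.2412]
ee_rot: [[-0.483, 0.875, 0.001], [0.875, 0.483, 0.001], [0.0, 0.001, -1.0]]
wrist_force: [0.2, -0.0, 0.1]
gripper_width: 0.712
gripper_force: 0.0
```

>>> servo_tool([
  [0,0,0,-0.12,62],
  [0,0,0,-0.24,62],
  [0,0,0,-0.36,62],
  [0,0,0,-0.48,62],
  [0,0,0,-0.49,62],
])

```text
time_s: 8.63
tcp_pos: [0.5373, -0.2663, 0.2413]
ee_rot: [[-0.018, 1.0, 0.001], [1.0, 0.018, 0.001], [0.001, 0.001, -1.0]]
wrist_force: [-0.3, -0.1, -0.4]
gripper_width: 0.71
gripper_force: 0.0
```

Run:
```python
from h import *
import pickle
c=cap('wrist','w4.png'); t=cap('scene'); pickle.dump((c,t),open('w4.pkl','wb'))
a=cv2.resize(t['pixels'][190:340,160:340],(400,333),interpolation=3)
o=np.zeros((480,1040,3),np.uint8); o[:,:640]=c['pixels']; o[:333,640:]=a
cv2.imwrite('pics/v4.png',cv2.resize(o,(800,369))[:,:,::-1])
s=r.sense(); print(s['time_s'],s['tcp_pos'],s['wrist_force'],s['gripper_width'],s['joints'],s['ee_rot'][:,1])
```

```text
8.7333 [ 0.53710882 -0.26638032  0.24143238] [-0.00647363 -0.12282323 -0.5355003 ] 0.7101967420821894 [-1.09320986e+01  1.94860068e+01 -3.12740253e+00 -2.44603306e-02
 -6.73675489e+01 -1.67707899e+02] [9.99722104e-01 2.35700580e-02 4.08591791e-04]
```

View pics/v4.png

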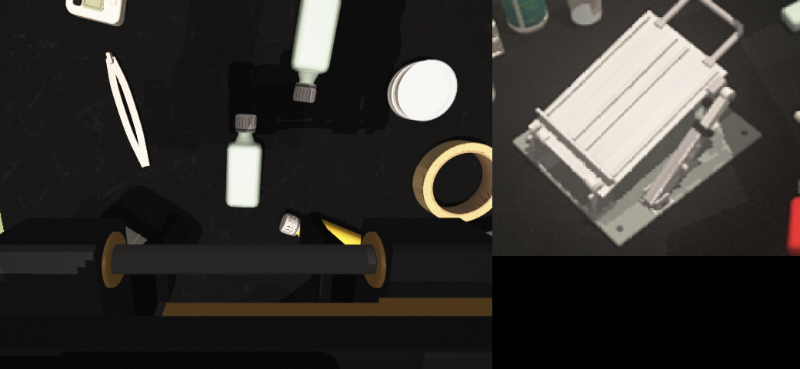

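The tray stays up on its prop (right panel). In the wrist view, B lies at about (245,160) of the scaled picture with its cap at the top, and A is at about (315,50). I measure both in the full-size picture.

```bash
cat > m2.py <<'E'
from h import *
def bottles(c,rows=280):
    p=c['pixels'].astype(int); m=((p[:,:,1]-p[:,:,0]>3)&(p[:,:,1]-p[:,:,2]>4)&(p[:,:,1]>110)).astype(np.uint8); m[rows:]=0
    m=cv2.morphologyEx(m,cv2.MORPH_OPEN,np.ones((3,3)))
    out=[]
    for k in cv2.findContours(m,0,1)[0]:
        if cv2.contourArea(k)<600: continue
        rc=cv2.minAreaRect(k); P=np.array([onz(c,*q,.024) for q in cv2.boxPoints(rc)])
        e=[P[1]-P[0],P[2]-P[1]]; L=[np.linalg.norm(q) for q in e]; l=e[int(np.argmax(L))]
        print(np.round(rc[0]),cv2.boundingRect(k),P.mean(0).round(4),np.round(L,4),'long axis deg',np.degrees(np.arctan2(l[1],l[0])).round(1))
E
python3 - <<'E'
from m2 import *
import pickle
c,t=pickle.load(open('w4.pkl','rb')); bottles(c)
for u,v in((246*1.3,114*1.3),(304*1.3,103*1.3)): print('cap',onz(c,u,v,.015).round(4))
print(onz(c,c['cx'],c['cy'],0).round(3),np.round(c['world_from_camera'],3).tolist())
E
```

```text
[316. 221.] (294, 173, 46, 97) [ 0.5382 -0.2794  0.024 ] [0.0896 0.039 ] long axis deg 88.5
[409.  52.] (380, 0, 63, 109) [ 0.611 -0.137  0.024] [0.0847 0.0399] long axis deg 83.2
cap [ 0.5401 -0.2139  0.015 ]
cap [ 0.6059 -0.2005  0.015 ]
[ 0.539 -0.3    0.   ] [[1.0, 0.017, 0.005, 0.537], [0.018, -0.964, -0.264, -0.194], [0.001, 0.264, -0.964, 0.387], [0.0, 0.0, 0.0, 1.0]]
```

>>> servo_tool([
  [0.05,-0.55,-1,-0.05,62],
  [0.05,-0.55,-2,-0.05,62],
  [0.05,-0.55,-3,-0.05,62],
  [0.05,-0.55,-4,-0.05,62],
  [0.05,-0.55,-5,-0.05,62],
])

```text
time_s: 9.15
tcp_pos: [0.5384, -0.2832, 0.0904]
ee_rot: [[0.027, 1.0, 0.001], [1.0, -0.027, -0.0], [-0.0, 0.001, -1.0]]
wrist_force: [0.2, 0.1, -0.2]
gripper_width: 0.713
gripper_force: 0.0
```

>>> servo_tool([
  [0,0,-0.6,0,62],
  [0,0,-1.2,0,62],
  [0,0,-1.7,0,62],
  [0,0,-2.1,0,62],
  [0,0,-2.1,0,62],
])

```text
time_s: 9.57
tcp_pos: [0.5367, -0.2826, 0.0258]
ee_rot: [[0.028, 1.0, -0.005], [1.0, -0.028, 0.002], [0.002, -0.005, -1.0]]
wrist_force: [-0.6, -0.0, 0.1]
gripper_width: 0.708
gripper_force: 0.0
```

Close, checking the width (42 mm → 0.48), then lift straight up.

>>> servo_tool([
  [0,0,0.03,0,40],
  [0,0,0.03,0,40],
  [0,0,0.03,0,30],
  [0,0,0.03,0,30],
  [0,0,0.03,0,30],
])

```text
time_s: 9.98
tcp_pos: [0.5387, -0.2833, 0.0307]
ee_rot: [[0.029, 1.0, 0.001], [1.0, -0.029, -0.0], [-0.0, 0.001, -1.0]]
wrist_force: [-1.4, 0.5, 3.3]
gripper_width: 0.479
gripper_force: 30.0
```

>>> servo_tool([
  [0,0,0,0,30],
  [0,0,0.5,0,30],
  [0,0,1.3,0,30],
  [0,0,2.2,0,30],
  [0,0,3.1,0,30],
])

```text
time_s: 10.4
tcp_pos: [0.5377, -0.2829, 0.1228]
ee_rot: [[0.03, 1.0, -0.002], [1.0, -0.03, 0.001], [0.001, -0.002, -1.0]]
wrist_force: [1.2, -0.2, -2.1]
gripper_width: 0.479
gripper_force: 30.0
```

The grip is good at 41.7 mm. I carry B up and over to the far lane, turning it 187.5° so its cap faces up-slope.

>>> servo_tool([
  [0,0,0.8,0.12,30],
  [0,0,1.6,0.24,30],
  [0,0,2.4,0.36,30],
  [0,0,3.2,0.48,30],
  [0,0,3.9,0.6,30],
])

```text
time_s: 10.82
tcp_pos: [0.5382, -0.2831, 0.241]
ee_rot: [[-0.545, 0.838, 0.001], [0.838, 0.545, 0.0], [-0.001, 0.001, -1.0]]
wrist_force: [0.4, 0.5, -1.2]
gripper_width: 0.479
gripper_force: 30.0
```

>>> servo_tool([
  [0.1,0.9,0,0.12,30],
  [0.2,1.8,0,0.24,30],
  [0.4,2.7,0,0.36,30],
  [0.5,3.6,0,0.48,30],
  [0.65,4.4,0,0.6,30],
])

```text
time_s: 11.23
tcp_pos: [0.5573, -0.1496, 0.2392]
ee_rot: [[-0.923, 0.384, -0.0], [0.384, 0.923, 0.001], [0.001, 0.001, -1.0]]
wrist_force: [-0.1, -0.2, -1.4]
gripper_width: 0.476
gripper_force: 30.0
```

>>> servo_tool([
  [0.1,0.9,0,0.12,30],
  [0.2,1.8,0,0.24,30],
  [0.4,2.7,0,0.36,30],
  [0.5,3.6,0,0.48,30],
  [0.65,4.4,0,0.6,30],
])

```text
time_s: 11.65
tcp_pos: [0.5769, -0.0175, 0.2392]
ee_rot: [[-0.979, -0.205, -0.001], [-0.205, 0.979, 0.001], [0.0, 0.001, -1.0]]
wrist_force: [-0.6, -0.1, -1.9]
gripper_width: 0.477
gripper_force: 30.0
```

>>> servo_tool([
  [0.1,0.9,0,0.12,30],
  [0.2,1.8,0,0.24,30],
  [0.4,2.7,0,0.36,30],
  [0.5,3.6,0,0.48,30],
  [0.65,4.4,0,0.6,30],
])

```text
time_s: 12.07
tcp_pos: [0.5964, 0.1145, 0.2391]
ee_rot: [[-0.692, -0.722, -0.001], [-0.722, 0.692, 0.0], [0.0, 0.001, -1.0]]
wrist_force: [0.6, -0.3, -1.3]
gripper_width: 0.483
gripper_force: 30.0
```

>>> servo_tool([
  [0.1,0.9,0,0.12,30],
  [0.2,1.8,0,0.24,30],
  [0.4,2.7,0,0.36,30],
  [0.5,3.6,0,0.48,30],
  [0.65,4.4,0,0.6,30],
])

```text
time_s: 12.48
tcp_pos: [0.6159, 0.2465, 0.2389]
ee_rot: [[-0.164, -0.986, -0.001], [-0.986, 0.164, 0.0], [-0.0, 0.001, -1.0]]
wrist_force: [-0.1, -1.3, -0.6]
gripper_width: 0.478
gripper_force: 30.0
```

>>> servo_tool([
  [0,0,0,0.12,30],
  [0,0,0,0.24,30],
  [0,0,0,0.27,30],
  [0,0,0,0.27,30],
  [0,0,0,0.27,30],
])

```text
time_s: 12.9
tcp_pos: [0.616, 0.2448, 0.239]
ee_rot: [[0.098, -0.995, -0.001], [-0.995, -0.098, -0.0], [0.0, 0.001, -1.0]]
wrist_force: [-0.3, -0.1, -1.7]
gripper_width: 0.477
gripper_force: 30.0
```

Run:
```python
from h import *
import pickle
c=cap('wrist','w5.png'); t=cap('scene','s5.png'); T=cap('top'); pickle.dump((c,t,T),open('w5.pkl','wb'))
s=r.sense(); print(s['time_s'],s['tcp_pos'],s['wrist_force'],s['gripper_width'],s['joints'],s['ee_rot'][:,1])
```

```text
13.05 [0.61621748 0.24465939 0.23941904] [ 0.57388594  0.50226285 -0.96078112] 0.4794115526785263 [ 3.55981968e+01  2.57874856e+01  6.35351838e+00 -8.10846740e-03
 -7.05735226e+01 -2.99732347e+01] [-9.95189388e-01 -9.79696346e-02  1.79915598e-04]
```

View pics/w5.png

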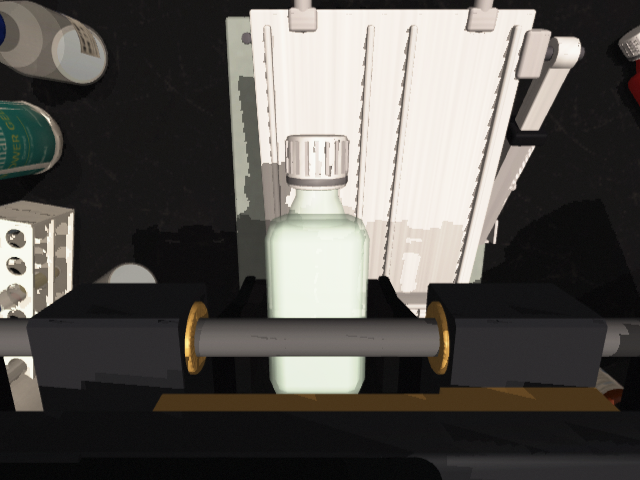

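The wrist view shows the bottle in the grip with its cap up-slope, over the far lane; the lane's ribs are at (268,28) and (371,28). I check the lane's centre line against the raised tray.

Run:
```python
from h import *
import pickle
c,t,T=pickle.load(open('w5.pkl','rb'))
e=np.array([.9949,.1011,0]);n=np.array([-.1011,.9949,0])
def XY(p): return np.round([p@e,p@n,p[2]],4)
a=.29;h=np.array([0,.261,.064])
# intersect with tilted plane, height q above hinge plane
def onp(u,v,q):
    o,d=ray(c,u,v); N=n*np.sin(a)+np.array([0,0,np.cos(a)]); p0=n*.261+np.array([0,0,.064])+N*q
    p=o+d*((p0-o)@N)/(d@N); return XY(p), round(np.linalg.norm([(p@n-.261),p[2]-.064]),4)
for nm,u,v,q in(('rib_l',268,28,.006),('rib_l2',282,200,.006),('rib_ml',371,28,.006),('rib_ml2',363,190,.006),('rib_mr',413,28,.006),('rib_mr2',392,270,.006),('rib_r',517,28,.006),('rib_r2',464,270,.006),('endL',252,10,.001),('endR',533,10,.001)): print(nm,*onp(u,v,q))
s=r.sense(); print(XY(s['tcp_pos']))
```

```text
rib_l [0.665  0.0568 0.1312] 0.2149
rib_l2 [0.6624 0.1599 0.1004] 0.1075
rib_ml [0.6073 0.0571 0.1311] 0.2147
rib_ml2 [0.6062 0.1528 0.1026] 0.1149
rib_mr [0.5838 0.0572 0.1311] 0.2146
rib_mr2 [0.5798 0.2185 0.0829] 0.0465
rib_r [0.5254 0.0574 0.131 ] 0.2144
rib_r2 [0.5238 0.2188 0.0829] 0.0462
endL [0.6739 0.0472 0.1289] 0.2234
endR [0.5166 0.0478 0.1287] 0.2228
[0.6378 0.1811 0.2394]
```

>>> servo_tool([
  [-0.07,0,-0.7,0.01,30],
  [-0.07,0,-1.4,0.01,30],
  [-0.07,0,-2.1,0.01,30],
  [-0.07,0,-2.7,0.01,30],
  [-0.07,0,-2.9,0.01,30],
])

```text
time_s: 13.47
tcp_pos: [0.6125, 0.2438, 0.1491]
ee_rot: [[0.107, -0.994, -0.005], [-0.994, -0.107, -0.002], [0.002, 0.006, -1.0]]
wrist_force: [0.4, -0.7, -1.3]
gripper_width: 0.478
gripper_force: 30.0
```

>>> servo_tool([
  [0,0,-0.1,0,30],
  [0,0,-0.2,0,30],
  [0,0,-0.3,0,30],
  [0,0,-0.4,0,30],
  [0,0,-0.4,0,30],
])

```text
time_s: 13.88
tcp_pos: [0.6147, 0.2451, 0.1411]
ee_rot: [[0.109, -0.994, 0.001], [-0.994, -0.109, 0.001], [-0.001, -0.002, -1.0]]
wrist_force: [0.2, 0.5, 0.1]
gripper_width: 0.476
gripper_force: 30.0
```

>>> servo_tool([
  [0,0,-0.05,0,30],
  [0,0,-0.1,0,30],
  [0,0,-0.15,0,30],
  [0,0,-0.2,0,30],
  [0,0,-0.2,0,30],
])

```text
time_s: 14.3
tcp_pos: [0.6148, 0.2457, 0.1352]
ee_rot: [[0.109, -0.994, 0.002], [-0.994, -0.109, 0.002], [-0.001, -0.002, -1.0]]
wrist_force: [-0.5, 2.6, 4.0]
gripper_width: 0.481
gripper_force: 30.0
```

>>> servo_tool([
  [0,0,-0.07,0,30],
  [0,0,-0.14,0,30],
  [0,0,-0.21,0,30],
  [0,0,-0.28,0,30],
  [0,0,-0.28,0,30],
])

```text
time_s: 14.72
tcp_pos: [0.6146, 0.2462, 0.1259]
ee_rot: [[0.11, -0.994, 0.002], [-0.994, -0.11, 0.002], [-0.002, -0.002, -1.0]]
wrist_force: [-0.4, 6.3, 2.8]
gripper_width: 0.481
gripper_force: 30.0
```

>>> servo_tool([
  [0,0,-0.04,0,30],
  [0,0,-0.08,0,30],
  [0,0,-0.1,0,30],
  [0,0,-0.1,0,30],
  [0,0,-0.1,0,30],
])

```text
time_s: 15.13
tcp_pos: [0.6146, 0.2462, 0.1232]
ee_rot: [[0.109, -0.994, 0.002], [-0.994, -0.109, 0.002], [-0.002, -0.002, -1.0]]
wrist_force: [-0.5, 5.7, 3.2]
gripper_width: 0.48
gripper_force: 30.0
```

>>> servo_tool([
  [0,0,-0.03,0,30],
  [0,0,-0.06,0,30],
  [0,0,-0.08,0,30],
  [0,0,-0.08,0,30],
  [0,0,-0.08,0,30],
])

```text
time_s: 15.55
tcp_pos: [0.6148, 0.2462, 0.122]
ee_rot: [[0.11, -0.994, 0.002], [-0.994, -0.11, 0.002], [-0.002, -0.003, -1.0]]
wrist_force: [-3.2, 5.3, 7.0]
gripper_width: 0.479
gripper_force: 30.0
```

>>> servo_tool([
  [0,0,-0.03,0,30],
  [0,0,-0.06,0,30],
  [0,0,-0.06,0,30],
  [0,0,-0.06,0,30],
  [0,0,-0.06,0,30],
])

```text
time_s: 15.97
tcp_pos: [0.6148, 0.2463, 0.121]
ee_rot: [[0.11, -0.994, 0.003], [-0.994, -0.11, 0.002], [-0.002, -0.003, -1.0]]
wrist_force: [-2.5, 5.6, 9.7]
gripper_width: 0.48
gripper_force: 30.0
```

The force is stiffening at the predicted height (0.121), so the bottle lies flat. I release, rise and look.

>>> servo_tool([
  [0,0,0.05,0,48],
  [0,0,0.05,0,54],
  [0,0,0.05,0,60],
  [0,0,0.05,0,60],
  [0,0,0.4,0,60],
])

```text
time_s: 16.38
tcp_pos: [0.6124, 0.2434, 0.1278]
ee_rot: [[0.108, -0.994, -0.006], [-0.994, -0.108, -0.003], [0.003, 0.007, -1.0]]
wrist_force: [-0.1, 0.3, -0.4]
gripper_width: 0.676
gripper_force: 0.0
```

>>> servo_tool([
  [0,0,0.7,0,60],
  [0,0,1.5,0,60],
  [0,0,2.4,0,60],
  [0,0,3.3,0,60],
  [0,0,3.5,0,60],
])

```text
time_s: 16.8
tcp_pos: [0.6164, 0.2452, 0.2422]
ee_rot: [[0.109, -0.994, 0.009], [-0.994, -0.109, 0.003], [-0.002, -0.009, -1.0]]
wrist_force: [0.5, 0.1, 1.8]
gripper_width: 0.691
gripper_force: 0.0
```

Run:
```python
from h import *
import pickle
c=cap('wrist','w6.png'); t=cap('scene'); T=cap('top'); pickle.dump((c,t,T),open('w6.pkl','wb'))
a=cv2.resize(t['pixels'][190:340,160:340],(400,333),interpolation=3)
o=np.zeros((480,1040,3),np.uint8); o[:,:640]=c['pixels']; o[:333,640:]=a
cv2.imwrite('pics/v6.png',cv2.resize(o,(800,369))[:,:,::-1])
s=r.sense(); print(s['time_s'],s['tcp_pos'],s['wrist_force'],s['gripper_width'])
```

```text
16.95 [0.61400553 0.2447056  0.2361741 ] [-0.28054278 -0.13802063 -0.88886014] 0.6912791654122686
```

View pics/v6.png

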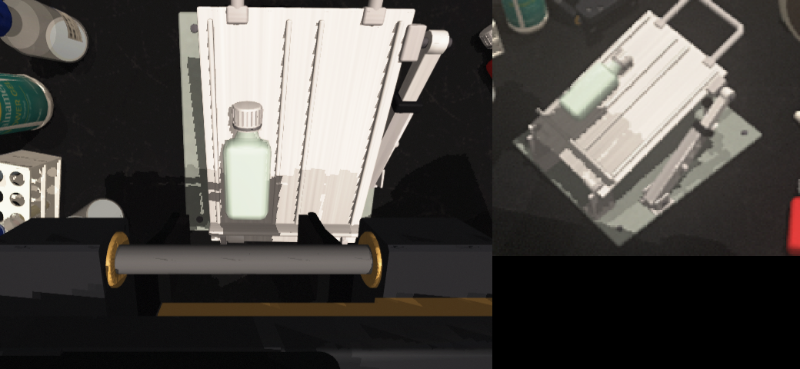

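Bottle B lies between the ribs of the far lane (about (247,180) in the picture), cap up-slope, with the tray still up. Next is bottle A.

>>> servo_tool([
  [0,-1.2,0,-0.05,60],
  [0,-2.4,0,-0.1,60],
  [0,-3.6,0,-0.15,60],
  [0,-4.8,0,-0.2,60],
  [0,-6,0,-0.2,60],
])

```text
time_s: 17.37
tcp_pos: [0.6128, 0.0631, 0.2336]
ee_rot: [[-0.092, -0.996, -0.004], [-0.996, 0.092, -0.001], [0.002, 0.004, -1.0]]
wrist_force: [1.2, -0.5, 0.2]
gripper_width: 0.693
gripper_force: 0.0
```

>>> servo_tool([
  [0,-1.2,0,0,62],
  [0,-2.4,0,0,62],
  [0,-3.6,0,0,62],
  [0,-4.8,0,0,62],
  [0,-6.1,0,0,62],
])

```text
time_s: 17.78
tcp_pos: [0.6128, -0.1196, 0.2336]
ee_rot: [[-0.091, -0.996, -0.004], [-0.996, 0.091, 0.0], [0.0, 0.004, -1.0]]
wrist_force: [0.0, 1.2, 0.4]
gripper_width: 0.709
gripper_force: 0.0
```

>>> servo_tool([
  [0,0,0,0,62],
  [0,0,0,0,62],
  [0,0,0,0,62],
  [0,0,0,0,62],
  [0,0,0,0,62],
])

```text
time_s: 18.2
tcp_pos: [0.6141, -0.1168, 0.2354]
ee_rot: [[-0.089, -0.996, -0.001], [-0.996, 0.089, 0.0], [-0.0, 0.001, -1.0]]
wrist_force: [1.0, 0.5, -0.1]
gripper_width: 0.715
gripper_force: 0.0
```

Run:
```python
from m2 import *
import pickle
c=cap('wrist','w7.png'); pickle.dump(c,open('w7.pkl','wb'))
s=r.sense(); print(s['time_s'],s['tcp_pos'],s['ee_rot'][:,1],s['gripper_width'])
bottles(c)
```

```text
18.25 [ 0.61422806 -0.11680513  0.23563538] [-9.96037739e-01  8.89296559e-02  5.82536805e-04] 0.7137334760757121
[318. 187.] (295, 136, 47, 104) [ 0.6117 -0.1341  0.024 ] [0.09   0.0383] long axis deg -96.8
```

View pics/w7.png

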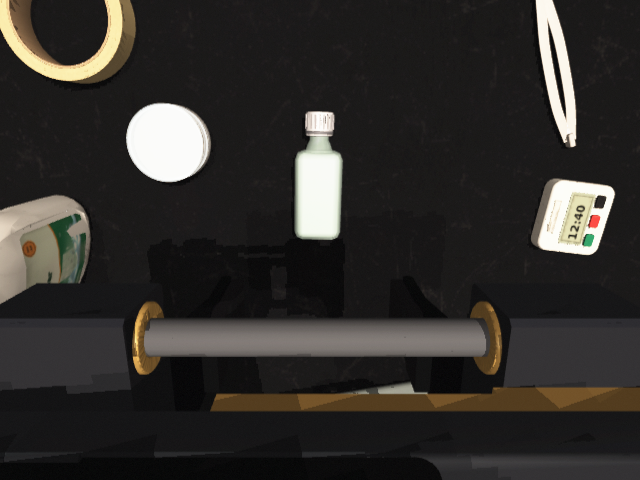

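Only bottle A is under the camera, at (318,187), 90 x 38 mm including the shoulder, yaw 83°. I descend and grip it.

>>> servo_tool([
  [-0.07,-0.44,-1,-0.03,62],
  [-0.07,-0.44,-2,-0.03,62],
  [-0.07,-0.44,-3,-0.03,62],
  [-0.07,-0.44,-4,-0.03,62],
  [-0.07,-0.44,-4.9,-0.03,62],
])

```text
time_s: 18.67
tcp_pos: [0.6118, -0.1303, 0.0874]
ee_rot: [[-0.119, -0.993, -0.0], [-0.993, 0.119, 0.0], [-0.0, 0.001, -1.0]]
wrist_force: [-0.4, 1.3, 0.0]
gripper_width: 0.71
gripper_force: 0.0
```

>>> servo_tool([
  [0,0,-0.6,0,62],
  [0,0,-1.2,0,62],
  [0,0,-1.7,0,62],
  [0,0,-2,0,62],
  [0,0,-2,0,62],
])

```text
time_s: 19.08
tcp_pos: [0.6108, -0.1305, 0.0267]
ee_rot: [[-0.12, -0.993, -0.004], [-0.993, 0.12, 0.0], [0.0, 0.004, -1.0]]
wrist_force: [-0.4, -0.3, -0.4]
gripper_width: 0.712
gripper_force: 0.0
```

>>> servo_tool([
  [0,0,0,0,62],
  [0,0,0,0,40],
  [0,0,0,0,30],
  [0,0,0,0,30],
  [0,0,0,0,30],
])

```text
time_s: 19.5
tcp_pos: [0.6124, -0.1314, 0.0298]
ee_rot: [[-0.121, -0.993, 0.001], [-0.993, 0.121, 0.0], [-0.0, -0.001, -1.0]]
wrist_force: [-2.0, 0.3, 1.1]
gripper_width: 0.49
gripper_force: 0.8
```

>>> servo_tool([
  [0,0,0,0,30],
  [0,0,0.6,0,30],
  [0,0,1.5,0,30],
  [0,0,2.6,0,30],
  [0,0,3.7,0,30],
])

```text
time_s: 19.92
tcp_pos: [0.6112, -0.1314, 0.1402]
ee_rot: [[-0.121, -0.993, -0.003], [-0.993, 0.121, 0.0], [0.0, 0.003, -1.0]]
wrist_force: [0.3, -0.5, -1.9]
gripper_width: 0.483
gripper_force: 30.0
```

>>> servo_tool([
  [0,0,1,0,30],
  [0,0,2.1,0,30],
  [-0.1,0.6,3,0.05,30],
  [-0.3,1.5,3.3,0.1,30],
  [-0.5,2.5,3.3,0.15,30],
])

```text
time_s: 20.33
tcp_pos: [0.5983, -0.0565, 0.2425]
ee_rot: [[0.029, -1.0, 0.007], [-1.0, -0.029, 0.001], [-0.0, -0.007, -1.0]]
wrist_force: [0.1, 1.5, -1.7]
gripper_width: 0.48
gripper_force: 30.0
```

>>> servo_tool([
  [-0.2,1,0,0.03,30],
  [-0.5,2,0,0.06,30],
  [-0.7,3,0,0.08,30],
  [-0.9,4,0,0.08,30],
  [-1.1,5,0,0.08,30],
])

```text
time_s: 20.75
tcp_pos: [0.5631, 0.0948, 0.2387]
ee_rot: [[0.108, -0.994, -0.001], [-0.994, -0.108, 0.0], [-0.0, 0.001, -1.0]]
wrist_force: [0.4, -0.4, -1.6]
gripper_width: 0.479
gripper_force: 30.0
```

>>> servo_tool([
  [-0.2,1,0,0,30],
  [-0.5,2,0,0,30],
  [-0.7,3,0,0,30],
  [-0.9,4,0,0,30],
  [-1.05,4.8,0,0,30],
])

```text
time_s: 21.17
tcp_pos: [0.5316, 0.2395, 0.2387]
ee_rot: [[0.11, -0.994, -0.001], [-0.994, -0.11, 0.0], [-0.0, 0.0, -1.0]]
wrist_force: [1.2, -0.3, -1.1]
gripper_width: 0.479
gripper_force: 30.0
```

>>> servo_tool([
  [0,0,0,0,30],
  [0,0,0,0,30],
  [0,0,0,0,30],
  [0,0,0,0,30],
  [0,0,0,0,30],
])

```text
time_s: 21.58
tcp_pos: [0.5327, 0.2366, 0.2389]
ee_rot: [[0.107, -0.994, -0.0], [-0.994, -0.107, -0.0], [0.0, 0.0, -1.0]]
wrist_force: [-1.2, -0.0, -1.5]
gripper_width: 0.474
gripper_force: 30.0
```

Run:
```python
from h import *
import pickle
c=cap('wrist','w8.png'); T=cap('top'); pickle.dump((c,T),open('w8.pkl','wb'))
s=r.sense(); print(s['time_s'],s['tcp_pos'],s['ee_rot'][:,1],s['gripper_width'])
e=np.array([.9949,.1011,0]);n=np.array([-.1011,.9949,0]); print(s['tcp_pos']@e,s['tcp_pos']@n)
```

```text
21.6833 [0.532785   0.23674089 0.23897764] [-9.94216159e-01 -1.07397527e-01  1.84795011e-05] 0.47959199917192424
0.5540022972043603 0.18166894504146988
```

View pics/w8.png

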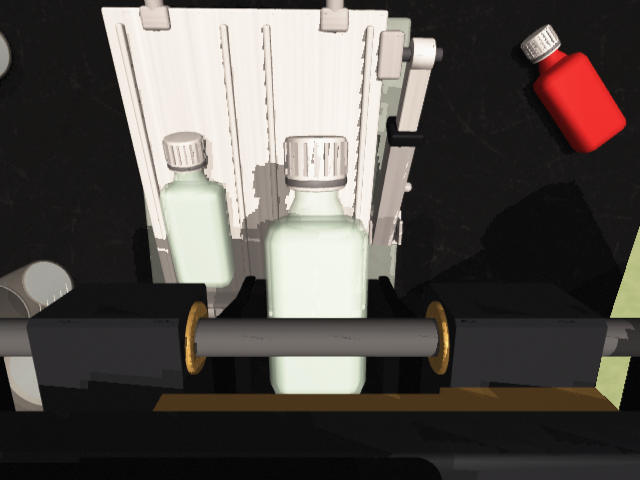

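Bottle A hangs over the near lane at X=0.554 (ribs at (267,27) and (371,27)), with B undisturbed to its left. I lower it the same way.

>>> servo_tool([
  [0,0,-0.7,0,30],
  [0,0,-1.4,0,30],
  [0,0,-2.1,0,30],
  [0,0,-2.7,0,30],
  [0,0,-2.9,0,30],
])

```text
time_s: 22.1
tcp_pos: [0.5312, 0.2361, 0.1489]
ee_rot: [[0.107, -0.994, -0.005], [-0.994, -0.107, -0.003], [0.002, 0.005, -1.0]]
wrist_force: [-0.8, -0.8, -2.4]
gripper_width: 0.476
gripper_force: 30.0
```

>>> servo_tool([
  [0,0,-0.1,0,30],
  [0,0,-0.2,0,30],
  [0,0,-0.3,0,30],
  [0,0,-0.4,0,30],
  [0,0,-0.4,0,30],
])

```text
time_s: 22.52
tcp_pos: [0.5327, 0.2377, 0.1401]
ee_rot: [[0.109, -0.994, 0.0], [-0.994, -0.109, 0.0], [-0.0, -0.0, -1.0]]
wrist_force: [-0.1, -0.7, -0.9]
gripper_width: 0.481
gripper_force: 30.0
```

>>> servo_tool([
  [0,0,-0.05,0,30],
  [0,0,-0.1,0,30],
  [0,0,-0.15,0,30],
  [0,0,-0.2,0,30],
  [0,0,-0.2,0,30],
])

```text
time_s: 22.93
tcp_pos: [0.5332, 0.2384, 0.1346]
ee_rot: [[0.109, -0.994, 0.002], [-0.994, -0.109, 0.001], [-0.001, -0.002, -1.0]]
wrist_force: [-0.6, 1.7, 3.1]
gripper_width: 0.484
gripper_force: 30.0
```

>>> servo_tool([
  [0,0,-0.07,0,30],
  [0,0,-0.14,0,30],
  [0,0,-0.21,0,30],
  [0,0,-0.28,0,30],
  [0,0,-0.28,0,30],
])

```text
time_s: 23.35
tcp_pos: [0.5332, 0.239, 0.1254]
ee_rot: [[0.109, -0.994, 0.002], [-0.994, -0.109, 0.002], [-0.002, -0.002, -1.0]]
wrist_force: [-0.5, 5.5, 2.6]
gripper_width: 0.479
gripper_force: 30.0
```

>>> servo_tool([
  [0,0,-0.05,0,30],
  [0,0,-0.1,0,30],
  [0,0,-0.14,0,30],
  [0,0,-0.14,0,30],
  [0,0,-0.14,0,30],
])

```text
time_s: 23.77
tcp_pos: [0.5333, 0.239, 0.1216]
ee_rot: [[0.109, -0.994, 0.002], [-0.994, -0.109, 0.002], [-0.002, -0.002, -1.0]]
wrist_force: [0.1, 6.5, 2.8]
gripper_width: 0.481
gripper_force: 30.0
```

>>> servo_tool([
  [0,0,-0.03,0,30],
  [0,0,-0.06,0,30],
  [0,0,-0.08,0,30],
  [0,0,-0.08,0,30],
  [0,0,-0.08,0,30],
])

```text
time_s: 24.18
tcp_pos: [0.5333, 0.2391, 0.1201]
ee_rot: [[0.11, -0.994, 0.003], [-0.994, -0.11, 0.003], [-0.002, -0.003, -1.0]]
wrist_force: [-1.9, 5.7, 7.8]
gripper_width: 0.476
gripper_force: 30.0
```

The force rises in the same way as before, so A is flat. Release and rise, then look.

>>> servo_tool([
  [0,0,0,0,48],
  [0,0,0.02,0,54],
  [0,0,0.05,0,60],
  [0,0,0.05,0,60],
  [0,0,0.4,0,60],
])

```text
time_s: 24.6
tcp_pos: [0.531, 0.2362, 0.1286]
ee_rot: [[0.108, -0.994, -0.005], [-0.994, -0.108, -0.004], [0.003, 0.006, -1.0]]
wrist_force: [-0.3, -0.3, -1.0]
gripper_width: 0.679
gripper_force: 0.0
```

>>> servo_tool([
  [0,0,0.7,0,60],
  [0,0,1.5,0,60],
  [0,0,2.4,0,60],
  [0,0,3.3,0,60],
  [0,0,4,0,60],
])

```text
time_s: 25.02
tcp_pos: [0.533, 0.2374, 0.254]
ee_rot: [[0.109, -0.994, 0.002], [-0.994, -0.109, 0.001], [-0.001, -0.002, -1.0]]
wrist_force: [0.1, 0.8, 0.2]
gripper_width: 0.692
gripper_force: 0.0
```

>>> servo_tool([
  [0,0,0,0,60],
  [0,0,0,0,60],
  [0,0,0,0,60],
  [0,0,0,0,60],
  [0,0,0,0,60],
])

```text
time_s: 25.43
tcp_pos: [0.5321, 0.2372, 0.2496]
ee_rot: [[0.109, -0.994, -0.002], [-0.994, -0.109, -0.002], [0.001, 0.002, -1.0]]
wrist_force: [0.6, -0.2, 1.0]
gripper_width: 0.692
gripper_force: 0.0
```

Run:
```python
from h import *
import pickle
c=cap('wrist'); t=cap('scene'); pickle.dump((c,t),open('w9.pkl','wb'))
a=cv2.resize(t['pixels'][190:340,160:340],(400,333),interpolation=3)
o=np.zeros((480,1040,3),np.uint8); o[:,:640]=c['pixels']; o[:333,640:]=a
cv2.imwrite('pics/v9.png',cv2.resize(o,(800,369))[:,:,::-1])
s=r.sense(); print(s['time_s'],s['tcp_pos'],s['wrist_force'],s['gripper_width'])
# bottle positions on the tilted tray: contour points at height ~24 mm above floor
e=np.array([.9949,.1011,0]);n=np.array([-.1011,.9949,0]);A=.29;N=n*np.sin(A)+np.array([0,0,np.cos(A)]);D=n*np.cos(A)-np.array([0,0,np.sin(A)])
p0=n*.261+np.array([0,0,.064])
p=c['pixels'].astype(int); m=((p[:,:,1]-p[:,:,0]>3)&(p[:,:,1]-p[:,:,2]>4)&(p[:,:,1]>90)).astype(np.uint8); m[280:]=0
for k in cv2.findContours(cv2.morphologyEx(m,cv2.MORPH_OPEN,np.ones((3,3))),0,1)[0]:
    if cv2.contourArea(k)<600: continue
    Q=[]
    for u,v in k[:,0]:
        o_,d=ray(c,u,v); q=o_+d*((p0+N*.024-o_)@N)/(d@N); Q.append([q@e,(q-p0)@D])
    rc=cv2.minAreaRect(np.array(Q,np.float32)*1000); print(cv2.boundingRect(k),[np.round(z,1) for z in rc])
```

```text
25.5333 [0.53233562 0.23740971 0.24993273] [-0.45541861  0.41138982 -0.1154312 ] 0.6892694100662213
(612, 198, 28, 82) [array([330.1, -78.4]), array([19.1, 74.9]), np.float64(23.0)]
(285, 173, 58, 107) [array([555.4, -89.4]), array([40.2, 87.2]), np.float64(0.6)]
(167, 168, 67, 112) [array([636.3, -90.6]), array([90.8, 41.8]), np.float64(89.9)]
```

View pics/v9.png

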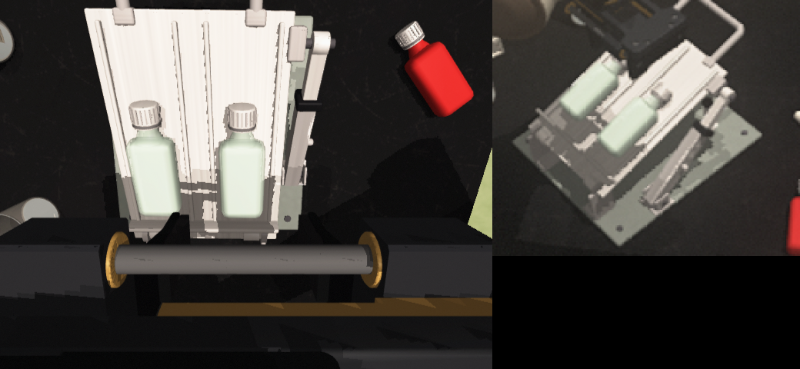

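Both bottles lie flat and parallel in their lanes: X = 0.555 and 0.636 against lane centres of about 0.5545 and 0.6365. Each foot is about 25 mm from the ledge, each cap is up-slope, the tray is up and the gripper is clear. I hand the job in.

```bash
python3 -c "
from station import r
print(r.finish_job())"
```

```text
the job is handed in; nothing more can be done
None
```

The job is handed in at about 25.5 s: the tray held up on its prop by the load test and the pictures (the button itself was too small to see), and one bottle measured in each lane, cap up-slope; no verdict came back.

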